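# Gauge the bores of two bronze mount feet and sort them

## Robot

A 7-joint arm with a two-finger parallel gripper is mounted at the origin on the work surface. World frame = base frame: x ahead of the robot, y to its left, z up, the work surface at z = 0. Lengths are in mm, angles in rad, forces in N, time in s.
With the tool pointing down it reaches from about 400 to 850 mm from the base axis. Payload 4.5 kg.
Tool frame: the origin (TCP) lies on the front face of the gripper's body, between the roots of the fingers; the fingertips stand r.tips_ahead ahead of it and the grasp point (between the pads) lies 54 mm ahead of it (r.tips_ahead is the distance from the TCP to the fingertips, in mm); z points along the fingers, y is the line along which they close (so a half turn about z gives the same grasp; the last joint's range is limited). The gripper opens to 85 mm and grips with 20 to 120 N. Pads are 22 mm wide; open, the fingers measure 114 mm over their backs; the gripper's body (76 mm by 85 mm) begins 54 mm behind the grasp point. The pads swing forward as they close: fully open they stand 13 mm farther back than shut.
Start: joints at [1.364, 0.689, -0.195, 1.565, 0.157, 0.902, -0.215], TCP at [149.076, -606.979, 303.917] pointing down, gripper open.
Joint ranges: [-3.01, 3.01], [-0.46, 2.08], [-1.47, 1.51], [0.13, 2.56], [-1, 4.14], [0.04, 2.09], [-2.66, 2.66]. Speed limits (rad/s): [2.57, 2.57, 3.14, 3.14, 3.14, 3.14, 3.14].

## Interface

Orientations are given as a unit quaternion [x, y, z, w].
In Python, from cell import monitor, vision, finish_job, r gives the robot as it stands.
- The arm moves only by the tool arm_command, never from a script. Its arguments are lists of equal length, an entry for each row: "delta_rot": the turn, a rotation vector about the tool's x, y, z in units of 6 degrees (1.0 is 6 degrees), a list of three; "dp": the shift along the tool's x, y, z in units of 40 mm (1.0 is 40 mm), a list of three; "jaw": the opening, from 0 (shut) to 1 (fully open). In form: {"delta_rot": [[wx, wy, wz], ...], "dp": [[dx, dy, dz], ...], "jaw": [jaw, ...]}. A call has 1 to 20 rows; each row shifts and turns the commanded pose from where the row before left it, along the tool's axes as they then stand; what a row does not reach is not made up. A row lasts 1/12 s, in which the tool goes at most 41.7 mm and 7.16 degrees, less where a joint would pass 70% of its speed; a pose out of reach is approached as far as the arm can. A call is refused whole if a number of a shift passes 1 or a number of a turn 1, either way. A call with a gripper value outside its range is refused whole. The fingers move at their own pace and stop on an object; "newtons" is the grip in N (left out, the last holds). Time passes only in rows, so rows that do not move let the fingers close. It gives the time, the measured TCP pose, the force, the opening and the grip force at its end, in the units of the state.
- monitor.sense(): the state, without advancing time (a new reading comes with each control period).
- vision.get_image(name): name is "side" or "top" or "wrist"; returns the picture (420x560x3 uint8, blue, green, red); there is no depth.
- vision.camera_params(name): a dict with "fx", "fy", "cx", "cy" (pixels), "extrinsics" (4x4, takes a point from camera to world coordinates). Camera axes: x right, y up, looking along -z (the intrinsics and any distortion apply to the point x, -y, -z); pixel columns grow to the right and rows downward; lengths in mm; the calibration is good to about 2 mm. A picture is of the moment at which its call begins: read the wrist's pose just before it. camera_params takes no time and is no camera call; for the wrist camera it gives the pose at the moment of the call.
- finish_job(): hands the job in; it is judged then, once.
The state is a dict: "t": time; "qpos": joint angles; "joint_velocities": joint speeds; "effort": joint torques, N m; "ee_pos": TCP position; "orientation": TCP orientation; "force": force on the tool from outside, world axes, zero at the start; "ft_torque": the same for the moment, N m; "width": finger opening in mm; "grip_force": force on a finger pad.
Only numpy, scipy, OpenCV 4.12 (cv2) and the standard library are available. Lean on these libraries where they do the work, as an engineer would, in place of code of your own. Each camera call takes 0.05 s, during which the arm holds its last target. There are 200 camera calls.

## Task

Take the plug gauge from its stand and gently try it in the bores of both bronze mount feet: it goes fully home in one and stops partway in the other; rest it there under a light push for half a second to be sure. After both have been tried, finish with the gauge standing fully home in the foot that takes it, leaving that foot where it is on the bench, and set the foot that refuses it upright and flat in the low grey rework tray. Never force the gauge (push with about 5 to 10 N; much over 25 N scores the bore), and leave the mask, lamp and brush alone.

Things in the scene. Friction and masses are not known exactly. Their poses are not given: they have to be found in the camera images.
- foot_1: Bronze mount foot, a loose block 44 x 44 x 40 mm high, 0.4 to 0.7 kg. Origin: centre of its underside, z up, x and y square to its sides. In its top an upright 17 mm bore with 1 mm chamfer, its axis up to 2.5 mm off the block's centre, direction unknown. In one of the two feet the bore is 17 mm right through; in the other it narrows to 12.5 mm at 16 mm depth. Which is which is not told.
- foot_2: Bronze mount foot, a loose block 44 x 44 x 40 mm high, 0.4 to 0.7 kg. Origin: centre of its underside, z up, x and y square to its sides. In its top an upright 17 mm bore with 1 mm chamfer, its axis up to 2.5 mm off the block's centre, direction unknown. Looks the same as foot_1; only one of them takes the gauge.
- gauge: Steel plug gauge, 0.18 kg, standing in its stand. Origin: centre of the pin's lower end, z up to the handle. Pin 16 mm across from z = 0 to 32 mm (foot chamfered 2 mm), round flange 28 mm across to z = 38 mm, square handle 20 x 20 mm to z = 90 mm, sides along its x and y. Home: flange on the foot's top, pin end 8 mm above the foot's underside.
- stand: Fixed wooden gauge stand, 80 x 80 x 40 mm high, with one upright 19 mm hole in the middle of its top. The gauge stands in it with the flange on the stand's top. Origin: centre of its underside. It may stand on either side of the bench.
- tray: Fixed low open rework tray of grey plastic, 170 x 170 mm outside, lip 16 mm high, walls and floor 5 mm thick, sides square to its x and y. Origin: centre of its underside. On the side of the bench away from the stand.
- mask: Bystander: green-patinated bronze mask cup, about 100 mm across its ears, 100 mm high. Origin: centre of its underside.
- lamp: Bystander: unlit glass spirit lamp, 80 mm across, 86 mm high. Origin: centre of its underside.
- brush: Bystander: brush 190 mm long lying on the bench along its x. Origin: underside, mid-length.
Not all that is in view belongs to the job. Leave any black or green look-alike of the foot_2 alone.

How it is judged:
By the outcome, as a careful person would: the job done as asked, in the order asked, and still so for the second after the job is handed in, with the robot touching nothing.
It also fails if it takes over 72 s, if anything falls off the work surface, if the arm or the gripper's body presses on something with over 40 N, if the wrist force passes 120 N, or if a joint passes its speed limit or range.

## Working session

There is one attempt and no reset: what is moved stays moved. The work goes in short steps, Python scripts to look and compute and a tool call to move; the robot and the scene stay as the last step left them, time stands still between calls to the robot, and variables do not carry over. Pictures are saved under pics/ and viewed, at most 10 in all, crops included, and the job is handed in when it is done.

Besides the shell and the picture viewer there is one more tool, called after "Request:" in YAML: its name, and indented under it one key for each argument. arm_command: Moves the arm, as the interface text tells. Its arguments: {"type":"object","properties":{"delta_rot":{"type":"array"},"dp":{"type":"array"},"jaw":{"type":"array"},"newtons":{"type":"number"}},"required":["delta_rot","dp","jaw"]}

```bash
ls; mkdir -p pics
python3 - <<'E'
from cell import monitor, vision, r
import cv2,numpy as np
s=monitor.sense();print(s['t'],s['ee_pos'],s['orientation'],s['width'],r.tips_ahead)
a=vision.get_image('top');b=vision.get_image('side')
cv2.imwrite('pics/top.png',a);cv2.imwrite('pics/side.png',b)
for n in('top','side'):
    p=vision.camera_params(n);print(n,p['fx'],p['fy'],p['cx'],p['cy'],np.round(p['extrinsics'],3).tolist(),p.keys())
E
```

```text
pics
0.0 [ 148.86839201 -606.47071296  303.0526145 ] [ 9.92755013e-01  1.20152289e-01 -1.86983263e-04 -9.35809828e-04] 85.3279037837404 72.6
top 441.5868110259538 441.5868110259538 281.7568000641597 210.05691996455226 [[-0.015, 0.991, -0.131, 482.56], [-1.0, -0.015, -0.003, 16.427], [-0.005, 0.131, 0.991, 960.405], [0.0, 0.0, 0.0, 1.0]] dict_keys(['fx', 'fy', 'cx', 'cy', 'extrinsics'])
side 462.6117942837441 462.6117942837441 281.95270884305535 207.00771540009288 [[0.726, 0.507, -0.464, 186.836], [-0.687, 0.539, -0.486, -464.79], [0.003, 0.672, 0.74, 758.895], [0.0, 0.0, 0.0, 1.0]] dict_keys(['fx', 'fy', 'cx', 'cy', 'extrinsics'])
```

View pics/top.png

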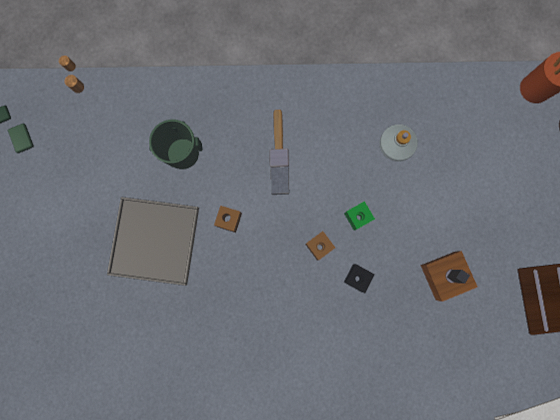

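View pics/side.png

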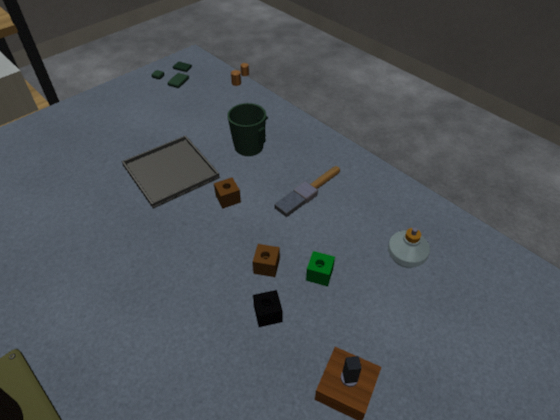

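Top view: the bronze blocks with dark bores are at (228,218) and (320,246). The look-alikes are green (360,215) and black (359,278), so I leave those alone. Stand with gauge is at (449,275), tray at (153,241). The side view agrees: feet at (228,192) and (266,260). I'll confirm in one enlarged crop and measure.

```bash
cat > h.py <<'E'
import cv2,numpy as np
from cell import monitor,vision,r
from scipy.spatial.transform import Rotation as R
def ray(p,uv):
    E=np.array(p['extrinsics']);d=np.array([(uv[0]-p['cx'])/p['fx'],-(uv[1]-p['cy'])/p['fy'],-1.])
    d=E[:3,:3]@d;return E[:3,3],d/np.linalg.norm(d)
def plane(p,uv,z):
    o,d=ray(p,uv);return o+d*(z-o[2])/d[2]
def tri(p,a,q,b):
    o1,d1=ray(p,a);o2,d2=ray(q,b);s=np.linalg.lstsq(np.c_[d1,-d2],o2-o1,rcond=None)[0]
    x,y=o1+s[0]*d1,o2+s[1]*d2;return (x+y)/2,np.linalg.norm(x-y)
def proj(p,X):
    E=np.linalg.inv(np.array(p['extrinsics']));c=E[:3,:3]@X+E[:3,3]
    return np.array([p['cx']-p['fx']*c[0]/c[2],p['cy']+p['fy']*c[1]/c[2]])
E
python3 - <<'E'
from h import *
a=cv2.imread('pics/top.png');b=cv2.imread('pics/side.png')
c1=cv2.resize(a[190:310,200:380],None,fx=4,fy=4,interpolation=cv2.INTER_CUBIC)[:,:720]
big=lambda i,u,v:cv2.resize(i[v-25:v+25,u-25:u+25],(260,260),interpolation=cv2.INTER_CUBIC)
row=lambda L:np.hstack(L)
cv2.imwrite('pics/crop.png',np.vstack([row([big(a,228,218),big(a,320,246),big(a,452,275)]),row([big(b,228,192),big(b,266,260),big(b,350,378)])]))
for n,i in(('top',a),('side',b)):
    h=cv2.cvtColor(i,cv2.COLOR_BGR2HSV);m=cv2.inRange(h,(3,110,60),(18,255,255))
    for c in cv2.findContours(m,cv2.RETR_EXTERNAL,2)[0]:
        if cv2.contourArea(c)>150: print(n,cv2.contourArea(c),cv2.boundingRect(c),np.round(cv2.boxPoints(cv2.minAreaRect(c))).tolist())
    for (u,v) in ([(228,218),(320,246)] if n=='top' else [(228,188),(266,255)]):
        print(i[v-12:v+13:2,u-14:u+15:2].max(2))
t=vision.camera_params('top')
g=cv2.cvtColor(a,cv2.COLOR_BGR2GRAY)
print(g[275,80:215:1].tolist())
E
```

```text
top 191.0 (544, 300, 16, 19) [[544.0, 318.0], [544.0, 300.0], [559.0, 300.0], [559.0, 318.0]]
top 198.5 (525, 297, 16, 23) [[524.0, 298.0], [537.0, 296.0], [540.0, 318.0], [527.0, 320.0]]
top 1634.5 (421, 251, 56, 50) [[421.0, 265.0], [461.0, 248.0], [477.0, 286.0], [437.0, 303.0]]
top 392.5 (306, 232, 29, 28) [[305.0, 244.0], [322.0, 231.0], [335.0, 247.0], [318.0, 260.0]]
top 379.0 (215, 206, 25, 25) [[214.0, 225.0], [220.0, 205.0], [240.0, 211.0], [234.0, 231.0]]
top 234.5 (274, 110, 9, 38) [[273.0, 110.0], [281.0, 110.0], [283.0, 147.0], [275.0, 147.0]]
top 1254.5 (520, 52, 40, 51) [[514.0, 86.0], [556.0, 49.0], [578.0, 74.0], [536.0, 111.0]]
[[128 126 127 119 118 113 119 133 131 129 132 133 127 124 131]
 [133 133 134 121 118 119 117 118 115 123 130 132 129 129 131]
 [129 129 116 119 121 119 118 119 120 119 120 117 114 138 130]
 [130 126 116 120 120 125 116 121 119 119 120 116 122  70 128]
 [126 135 120 121 118  66  43  64 116 119 120 119 119  41 127]
 [128 112 119 122  73  49  92 123 111 118 119 121  99  47 130]
 [136 118 118 120  75  51 133 132 112 121 120 123  69  97 130]
 [13
[... 3175 characters left out ...]
32  32  33  33  36  31  31  23  86 102]]
[113, 113, 111, 110, 112, 115, 116, 115, 113, 110, 114, 117, 115, 114, 111, 113, 113, 113, 116, 116, 113, 113, 113, 113, 116, 114, 114, 106, 107, 115, 121, 107, 110, 108, 104, 106, 110, 114, 107, 110, 106, 92, 84, 84, 82, 81, 86, 93, 88, 95, 98, 97, 94, 98, 103, 106, 116, 119, 118, 118, 118, 118, 117, 116, 117, 116, 115, 115, 115, 113, 113, 116, 113, 114, 115, 117, 114, 113, 114, 113, 112, 114, 114, 115, 114, 114, 113, 112, 111, 113, 111, 115, 112, 113, 114, 114, 113, 114, 113, 112, 110, 112, 112, 114, 94, 125, 105, 60, 72, 113, 118, 117, 119, 117, 114, 112, 113, 110, 111, 117, 115, 112, 115, 115, 115, 113, 114, 116, 117, 113, 112, 115, 113, 114, 113]
```

View pics/crop.png

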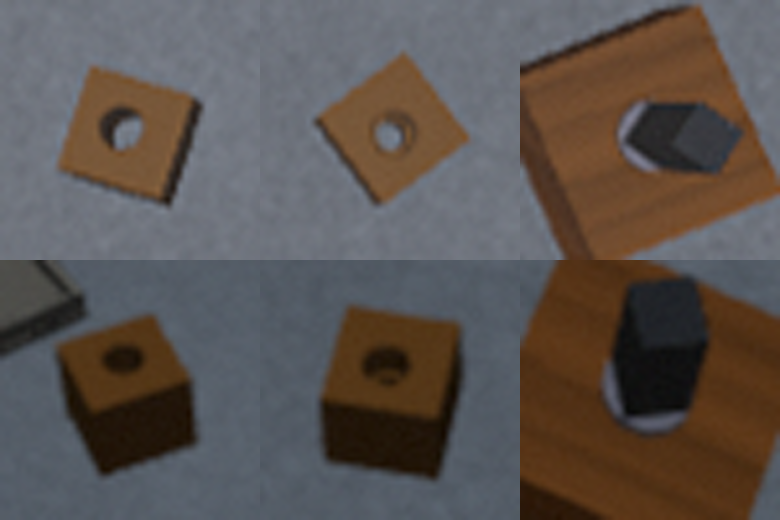

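The crop shows two bronze blocks with open bores. The right one (320,246) seems to have an inner ledge, so it's the likely refuser. The gauge's dark handle stands in the stand, handle top at about (463,276) in top and (353,364) in side. Now positions.

Run:
```python
from h import *
T=vision.camera_params('top');S=vision.camera_params('side')
a=cv2.imread('pics/top.png');b=cv2.imread('pics/side.png')
tile=lambda u,v,x,y:(u-25+x/5.2-.4,v-25+y/5.2-.4)
# top-face centres and bores (crop pixels), top / side
for n,p,q in (('A face',tile(228,218,127,135),tile(228,192,124,104)),('A bore',tile(228,218,121,129),tile(228,192,123,99)),
 ('B face',tile(320,246,132,129),tile(266,260,131,101)),('B bore',tile(320,246,133,132),tile(266,260,126,104)),
 ('handle',tile(452,275,188,138),tile(350,378,147,55))):
    print(n,p,q,np.round(tri(T,p,S,q)[0],1),round(tri(T,p,S,q)[1],1), plane(T,p,90 if n=='handle' else 40).round(1))
h=lambda L:[plane(T,x,z).round(1) for x,z in L]
for n,q in(('A',[(73,66),(194,98),(166,203),(60,168)]),('B',[(404,53),(468,137),(380,203),(317,120)])):
    u,v=(228,218) if n=='A' else (320,246)
    P=np.array([plane(T,tile(u,v,x-(260 if n=='B' else 0),y),40) for x,y in q]);d=P[1]-P[0]
    print(n,P.mean(0).round(1),np.degrees(np.arctan2(d[1],d[0]))%90,np.linalg.norm(np.roll(P,1,0)-P,axis=1))
# tray: rim corners
print('tray',[plane(T,x,16).round(1) for x in((123,198),(198,206),(187,283),(109,275))])
print('stand',[plane(T,x,40).round(1) for x in((427,263),(462,251),(477,287),(437,300))])
p=vision.camera_params('wrist');s=monitor.sense()
E=np.array(p['extrinsics']);Rt=R.from_quat(s['orientation']).as_matrix()
print('wrist cam in tool',(Rt.T@(E[:3,3]-s['ee_pos'])).round(1),(Rt.T@E[:3,:3]).round(3),p['fx'],p['cx'],p['cy'])
print(Rt.round(3),np.linalg.norm(s['force']))
```

```text
A face (227.02307692307693, 218.56153846153845) (226.44615384615383, 186.6) [588.4 133.5  41.5] 1.9 [587.8 134.2  40. ]
A bore (225.86923076923077, 217.40769230769232) (226.25384615384615, 185.63846153846154) [590.5 136.2  41.1] 1.0 [590.2 136.6  40. ]
B face (319.9846153846154, 245.40769230769232) (265.7923076923077, 254.02307692307693) [529.4 -59.8  40.7] 2.0 [528.6 -59.3  40. ]
B bore (320.1769230769231, 245.98461538461538) (264.83076923076925, 254.6) [527.7 -59.8  40.7] 0.8 [527.4 -59.6  40. ]
handle (462.75384615384615, 276.13846153846157) (352.8692307692308, 363.1769230769231) [ 462.7 -328.5   97.6] 0.8 [ 462.2 -331.3   90. ]
A [588.4 135.7  40. ] 74.23123994575927 [41.73608838 50.92608939 43.87571515 45.19094809]
B [528.9 -59.4  40. ] 35.91877642423486 [44.21815192 42.0299024  44.07844519 41.32333449]
tray [array([638.9, 363.1,  16. ]), array([618.8, 200.1,  16. ]), array([454.8, 221.7,  16. ]), array([474. , 387.5,  16. ])]
stand [array([ 488.9, -279.3,   40. ]), array([ 512.5, -353.2,   40. ]), array([ 438.6, -378.9,   40. ]), array([ 413.6, -295.4,   40. ])]
wrist cam in tool [ 77.8   0.  -70.3] [[ 0.     0.953  0.304]
 [ 1.    -0.001  0.001]
 [ 0.001  0.304 -0.953]] 346.4258249095402 284.1896699290104 209.02339317305592
[[ 0.971  0.239 -0.   ]
 [ 0.239 -0.971  0.002]
 [-0.    -0.002 -1.   ]] 1.9184654226439828
```

Request:
arm_command:
  delta_rot:
    - [0,0,0]
    - [0,0,0]
    - [0,0,0]
    - [0,0,0]
    - [0,0,0]
    - [0,0,0]
    - [0,0,0]
    - [0,0,0]
    - [0,0,0]
    - [0,0,0]
    - [0,0,0]
    - [0,0,0]
    - [0,0,0]
    - [0,0,0]
    - [0,0,0]
    - [0,0,0]
  dp:
    - [0.66,-0.35,0.06]
    - [0.66,-0.35,0.06]
    - [0.66,-0.35,0.06]
    - [0.66,-0.35,0.06]
    - [0.66,-0.35,0.06]
    - [0.66,-0.35,0.06]
    - [0.66,-0.35,0.06]
    - [0.66,-0.35,0.06]
    - [0.66,-0.35,0.06]
    - [0.66,-0.35,0.06]
    - [0.66,-0.35,0.06]
    - [0.66,-0.35,0.06]
    - [0.66,-0.35,0.06]
    - [0.66,-0.35,0.06]
    - [0,0,0]
    - [0,0,0]
  jaw: [1,1,1,1,1,1,1,1,1,1,1,1,1,1,1,1]

```text
t: 1.43
ee_pos: [462.7, -326.3, 269.8]
orientation: [0.992, 0.122, 0.0, -0.001]
force: [-0.7, -0.1, 0.5]
width: 85.7
grip_force: 0.0
```

Run:
```python
from h import *
s=monitor.sense();p=vision.camera_params('wrist');i=vision.get_image('wrist');cv2.imwrite('pics/w1.png',i)
np.save('w1.npy',np.array(p['extrinsics']))
print(s['t'],s['ee_pos'],R.from_quat(s['orientation']).as_euler('xyz',degrees=True),s['force'],proj(p,np.array([462.7,-328.5,97.6])))
```

```text
1.4333 [ 462.73629181 -326.33867641  269.8017921 ] [-1.79924051e+02 -1.78862461e-02  1.40675300e+01] [-0.67445514 -0.13524125  0.52106005] [287.67377977 210.60350735]
```

View pics/w1.png

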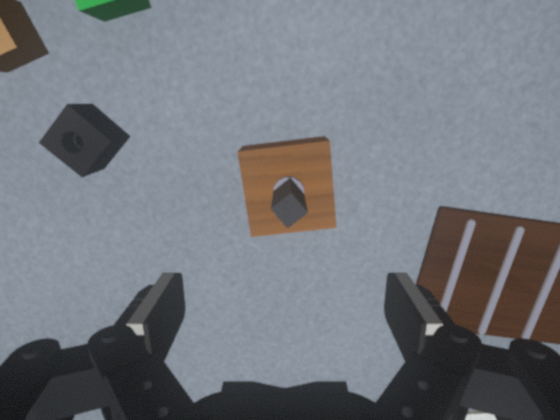

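The wrist view shows the handle top at about (290,210) on the stand, turned about 45° to the image. I'll segment it.

Run:
```python
from h import *
i=cv2.imread('pics/w1.png');g=i.max(2)
print(g[174:232:2,268:312:2])
p=vision.camera_params('wrist')
```

```text
[[139 143 143 140 142 139 137 138 135 134 135 131 132 133 134 135 135 135
  140 137 138 136]
 [135 136 137 135 134 133 132 129 123 116 112 112 118 126 134 137 138 138
  137 139 137 136]
 [136 136 139 137 137 132 122 126 146 148 114  91 130 127 119 130 137 136
  139 139 138 138]
 [139 137 137 139 136 129 149 160 155 125  76  65 101 154 145 117 128 140
  142 141 141 142]
 [140 141 140 140 136 157 168 150  99  70  69  65  64 114 157 156 129 137
  145 144 145 144]
 [142 143 140 133 152 165 146  95  71  69  68  65  57  65 114 162 154 133
  146 146 147 147]
 [147 146 145 145 159 133  84  70  67  66  69  65  59  59  74 138 163 141
  145 149 147 149]
 [149 147 147 146 125  77  69  68  66  69  70  66  60  62  61  81 141 156
  140 151 151 149]
 [148 148 141 102  73  69  67  68  70  69  68  65  62  60  60  62  83 142
  142 147 147 146]
 [150 148 130  73  67  69  66  71  68  67  70  70  64  61  59  58  61  97
  139 142 144 142]
 [148 147 122  70  69  65  70  69  68  70  74  81  75  60  61  58  61  63
  112 141 141 141]
 [143 143 113  70  70  68  68  69  69  77  85  86  81  73  61  59  62  61
   
[... 897 characters left out ...]
7  87  90  90  87  89  88 102
  122 133 132 133]
 [142 137 136 135 133 113  87  87  85  87  88  86  87  89  87  85 107 131
  135 137 140 138]
 [135 134 135 135 133 132 113  89  84  88  88  90  89  86  93 123 137 140
  141 143 144 143]
 [136 137 138 137 138 141 137 114  87  88  87  87  87  97 127 143 146 144
  143 144 146 145]
 [141 143 143 146 144 142 143 134 103  87  91  85 111 139 143 145 146 148
  146 147 146 147]
 [144 145 143 143 146 144 145 144 136 102  92 122 145 146 146 147 146 146
  147 146 146 147]
 [147 144 147 146 143 144 148 146 146 136 132 145 146 145 146 146 149 148
  151 149 149 150]
 [145 145 143 147 147 145 147 146 146 146 148 150 150 149 150 151 151 151
  150 149 148 145]]
```

```bash
cat >> h.py <<'E'
def tool(s,X):  # world point -> tool-frame offset
    return R.from_quat(s['orientation']).inv().apply(np.asarray(X)-s['ee_pos'])
E
python3 - <<'E'
from h import *
i=cv2.imread('pics/w1.png');g=cv2.medianBlur(i,3).max(2)
m=cv2.inRange(g,77,104);m[:185]=0;m[232:]=0;m[:,:268]=0;m[:,312:]=0
m=cv2.morphologyEx(m,cv2.MORPH_OPEN,np.ones((5,5)))
n,l,st,c=cv2.connectedComponentsWithStats(m);k=1+st[1:,4].argmax()
C=max(cv2.findContours((l==k).astype('uint8'),0,1)[0],key=cv2.contourArea)
p=vision.camera_params('wrist')
W=np.array([plane(p,q[0],98)[:2] for q in C],np.float32)
print(cv2.minAreaRect(W),c[k])
s=monitor.sense();x=cv2.minAreaRect(W)[0];print(tool(s,[*x,98]))
T=vision.camera_params('top')
print(tri(p,c[k],T,(462.75,276.14)))
E
```

```text
((461.7923889160156, -331.0237121582031), (19.84415054321289, 19.452930450439453), 52.66615295410156) [288.696875  210.0984375]
[8.09363363e-02 3.02492076e+00 1.71931782e+02]
(array([ 461.37224703, -330.57752187,   94.11780966]), np.float64(2.54946176872621))
```

Request:
arm_command:
  delta_rot:
    - [0,0,-0.81]
    - [0,0,-0.81]
    - [0,0,-0.81]
    - [0,0,-0.81]
    - [0,0,-0.81]
    - [0,0,-0.81]
    - [0,0,-0.81]
    - [0,0,-0.81]
    - [0,0,0]
    - [0,0,0]
    - [0,0,0]
    - [0,0,0]
    - [0,0,0]
    - [0,0,0]
    - [0,0,0]
    - [0,0,0]
    - [0,0,0]
  dp:
    - [0,0.07,0]
    - [0,0,0.2]
    - [0,0,0.25]
    - [0,0,0.25]
    - [0,0,0.25]
    - [0,0,0.25]
    - [0,0,0.25]
    - [0,0,0.25]
    - [0,0,0.3]
    - [0,0,0.3]
    - [0,0,0.3]
    - [0,0,0.3]
    - [0,0,0.3]
    - [0,0,0.2]
    - [0,0,0.1]
    - [0,0,0]
    - [0,0,0]
  jaw: [1,1,1,1,1,1,1,1,1,1,1,1,1,1,1,1,1]

```text
t: 2.9
ee_pos: [461.9, -331.5, 130.4]
orientation: [0.896, 0.444, -0.0, 0.0]
force: [0.2, -0.4, 0.7]
width: 85.6
grip_force: 0.0
```

Request:
arm_command:
  delta_rot:
    - [0,0,0]
    - [0,0,0]
    - [0,0,0]
    - [0,0,0]
    - [0,0,0]
    - [0,0,0]
    - [0,0,0]
    - [0,0,0]
    - [0,0,0]
    - [0,0,0]
  dp:
    - [0,0,0]
    - [0,0,0]
    - [0,0,0]
    - [0,0,0]
    - [0,0,0]
    - [0,0,0]
    - [0,0,0]
    - [0,0,0]
    - [0,0,0]
    - [0,0,0]
  jaw: [0.2,0.2,0.2,0.2,0.2,0.2,0.2,0.2,0.2,0.2]
  newtons: 50

```text
t: 3.73
ee_pos: [462.0, -331.3, 130.6]
orientation: [0.896, 0.444, 0.0, 0.0]
force: [-1.0, -0.1, 6.1]
width: 19.4
grip_force: 49.3
```

Request:
arm_command:
  delta_rot:
    - [0,0,0]
    - [0,0,0]
    - [0,0,0]
    - [0,0,0]
    - [0,0,0]
    - [0,0,0]
    - [0,0,0]
    - [0,0,0]
    - [0,0,0]
    - [0,0,0]
    - [0,0,0]
    - [0,0,0]
  dp:
    - [0,0,-0.1]
    - [0,0,-0.2]
    - [0,0,-0.25]
    - [0,0,-0.25]
    - [0,0,-0.3]
    - [0,0,-0.3]
    - [0,0,-0.3]
    - [0,0,-0.3]
    - [0,0,-0.3]
    - [0,0,-0.3]
    - [0,0,0]
    - [0,0,0]
  jaw: [0.1,0.1,0.1,0.1,0.1,0.1,0.1,0.1,0.1,0.1,0.1,0.1]

```text
t: 4.73
ee_pos: [462.2, -331.5, 235.3]
orientation: [0.896, 0.444, 0.001, 0.001]
force: [-0.1, 0.4, -1.7]
width: 19.6
grip_force: 48.9
```

Run:
```python
from h import *
s=monitor.sense();print(s['t'],s['ee_pos'],s['force'],s['width'],s['qpos'].round(2) if hasattr(s['qpos'],'round') else s['qpos'])
print(tool(s,[528,-59.6,s['ee_pos'][2]])/40)
```

```text
4.7333 [ 462.16434299 -331.45264082  235.34345261] [-0.14778087  0.38033328 -1.66147016] 19.572337575121576 [ 0.73  0.72 -0.32  1.8   0.34  0.67 -0.43]
[ 6.40201349e+00 -2.81301795e+00 -4.82927090e-03]
```

Request:
arm_command:
  delta_rot:
    - [0,0,0]
    - [0,0,0]
    - [0,0,0]
    - [0,0,0]
    - [0,0,0]
    - [0,0,0]
    - [0,0,0]
    - [0,0,0]
    - [0,0,0]
    - [0,0,0]
    - [0,0,0]
    - [0,0,0]
    - [0,0,0]
    - [0,0,0]
    - [0,0,0]
  dp:
    - [0.25,-0.11,0]
    - [0.5,-0.22,0]
    - [0.6,-0.26,0]
    - [0.6,-0.26,0]
    - [0.6,-0.26,0]
    - [0.6,-0.26,0]
    - [0.6,-0.26,0]
    - [0.6,-0.26,0]
    - [0.6,-0.26,0]
    - [0.6,-0.26,0]
    - [0.5,-0.22,0]
    - [0.35,-0.18,0]
    - [0,0,0]
    - [0,0,0]
    - [0,0,0]
  jaw: [0.1,0.1,0.1,0.1,0.1,0.1,0.1,0.1,0.1,0.1,0.1,0.1,0.1,0.1,0.1]

```text
t: 5.98
ee_pos: [527.0, -60.2, 233.7]
orientation: [0.896, 0.443, -0.001, 0.0]
force: [0.2, -0.6, -2.9]
width: 19.6
grip_force: 48.9
```

Run:
```python
from h import *
s=monitor.sense();p=vision.camera_params('wrist');i=vision.get_image('wrist');cv2.imwrite('pics/w2.png',i)
print(s['t'],s['ee_pos'],R.from_quat(s['orientation']).as_euler('xyz',degrees=True),s['force'],proj(p,np.array([528,-59.6,40.])))
t=R.from_quat(s['orientation']).apply([0,0,122.6])+s['ee_pos'];print('pin end',t,proj(p,t))
```

```text
5.9833 [527.01557824 -60.16053977 233.74628038] [-1.79953279e+02  1.06402677e-01  5.26473674e+01] [ 0.20873274 -0.57584975 -2.88812152] [285.10824022 200.01279726]
pin end [526.79797294 -60.28086964 111.14653255] [284.29524508 235.30851712]
```

View pics/w2.png

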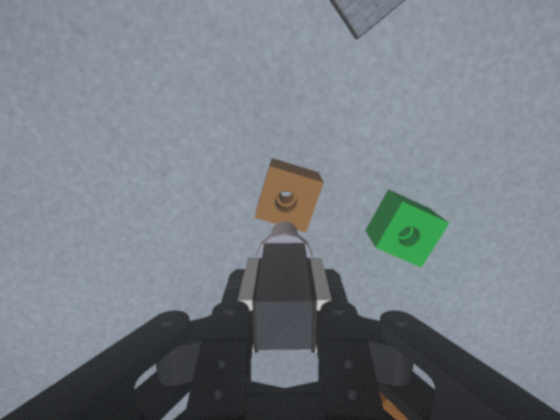

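The picture shows foot B with its stepped bore at (286,200). The held gauge's pin end is at about (285,225–245).

Run:
```python
from h import *
i=cv2.imread('pics/w2.png')
np.set_printoptions(linewidth=250)
print(i[184:218,268:306].max(2))
print(i[216:250:2,256:316:2].max(2))
hs=cv2.cvtColor(i,cv2.COLOR_BGR2HSV);print(hs[216:250:2,256:316:2,1])
```

```text
[[142 145 145 ... 142 144 144]
 [146 143 144 ... 144 145 144]
 [147 142 145 ... 146 143 144]
 ...
 [145 143 144 ... 145 144 146]
 [145 143 145 ... 144 146 144]
 [146 145 144 ... 145 146 144]]
[[142 143 145 146 144 143 145 145 142 143 145 146 144 144 145 146 144 146 145 144 144 146 147 145 146 145 145 144 147 158]
 [140 143 144 144 144 143 144 144 144 145 146 144 145 144 144 145 144 144 145 143 146 145 145 144 144 144 144 144 157 159]
 [157 154 147 141 142 144 144 146 146 143 144 143 142 140 138 140 141 143 144 141 144 144 145 145 146 147 146 144 162 164]
 [159 161 159 159 157 156 143 143 145 144 142 135 125 114 113 110 115 126 141 144 143 144 144 144 143 143 144 143 163 166]
 [160 161 161 165 162 160 159 158 153 141 124 115 113 109 105 104 100  95 111 137 144 145 145 145 145 147 144 156 164 165]
 [157 158 161 164 161 163 159 160 154 125 115 113 112 111 109 106  97  95  90 103 134 145 147 145 145 145 142 161 163 163]
 [158 160 158 162 161 162 157 157 135 112 115 112 114 111 107 104 100  95  87  84 116 144 147 148 147 145 146 160 166 167]
 [157 158 162 162 164 158 156 156 122 111 116 1
[... 2575 characters left out ...]
 27  26  24  26  27  27  29  27  27  26  26  25  21   8  10  27  30  28  30  30  28]
 [ 30  30  30  21   4  12  23  26  26  29  24  27  26  26  26  24  25  26  26  26  26  25  22  14  10  26  28  30  28  31]
 [ 31  28  25   8   6  14  25  25  23  24  23  22  25  25  25  27  24  25  24  24  25  24  25  17  11  11  28  31  29  29]
 [ 28  31  16  15  13  17  13   7  10   7   4  10  10  14  14   4  13   7  11   4   4   4   7   4  11  15  20  32  28  30]
 [ 30  29  14  25  15  14   4   8   4   8   8   8  11   8   8   8   4   8   8   4   4   4   4   8  17  27  18  30  31  33]
 [ 32  27  21  24  13  11   7  11   8  15   0   4  15   8   8  12   8   8   4   8   4   4   4  11  16  26  26  27  29  30]]
```

Run:
```python
from h import *
import sys
np.set_printoptions(linewidth=250,threshold=sys.maxsize)
i=cv2.imread('pics/w2.png')
print(i[185:216,270:304].max(2))
E=np.array(vision.camera_params('wrist')['extrinsics'])
s=monitor.sense();p=vision.camera_params('wrist');Rt=R.from_quat(s['orientation'])
a=np.linspace(0,2*np.pi,73)
for r_,z in((6,122.6),(8,120.6),(8,90.6),(14,90.6),(14,84.6)):
    P=np.array([proj(p,Rt.apply([r_*np.cos(t),r_*np.sin(t),z])+s['ee_pos']) for t in a]);print(r_,z,P.min(0).round(1),P.max(0).round(1))
```

```text
[[144 145 143 144 144 145 144 143 143 143 144 144 144 145 143 141 145 145 143 142 146 144 142 145 146 144 144 145 147 144 143 144 143 144]
 [145 144 144 144 145 144 144 146 146 143 143 145 143 144 145 143 143 146 144 146 145 144 143 147 143 141 143 144 144 144 144 146 145 146]
 [144 144 143 142 147 144 144 144 146 145 145 145 144 144 146 146 145 146 143 143 146 143 144 144 143 146 144 144 144 146 145 144 143 144]
 [144 144 144 144 143 145 145 146 145 145 144 145 144 146 146 141 143 144 144 145 142 147 144 143 144 145 144 145 144 144 146 143 144 145]
 [145 147 146 143 144 146 144 144 144 144 146 144 143 141 140 142 143 141 142 144 144 142 143 144 145 145 143 147 144 144 146 145 143 144]
 [144 146 145 144 142 145 144 144 145 145 144 141 138 136 133 133 135 135 136 138 138 141 143 142 142 143 144 146 144 144 144 146 144 143]
 [144 145 144 145 145 144 145 143 143 139 137 133 130 130 129 132 131 132 133 133 132 134 139 142 143 145 143 143 146 145 144 144 145 146]
 [145 145 147 146 147 143 143 144 138 128 121 127 131 138 147 147 150 147 143 137 132 128 129 137 141 144 144 145 145 143 145 1
[... 2688 characters left out ...]
42 137 136 134 129 128 126 125 121 124 127 134 136 140 143 144 143 144 144 145 146 146 146 146 145 145]
 [145 144 145 144 143 143 144 144 143 143 141 143 138 137 136 135 136 137 139 141 140 146 143 145 145 147 143 144 145 143 144 147 146 142]
 [143 144 145 145 145 145 145 146 143 144 145 142 145 143 143 144 143 141 142 143 144 145 144 145 146 145 145 147 145 146 143 145 144 145]
 [144 143 144 143 145 145 144 145 145 146 146 143 144 146 143 146 144 146 144 145 146 145 144 146 145 146 146 143 143 145 145 143 144 145]]
6 122.6 [274.2 225.9] [294.2 244.5]
8 120.6 [270.7 223.9] [297.7 249. ]
8 90.6 [268.5 244.4] [299.8 272.9]
14 90.6 [256.8 233.3] [311.6 283.2]
14 84.6 [255.8 237.9] [312.5 289.2]
```

Run:
```python
from h import *
s=monitor.sense();p=vision.camera_params('wrist')
for uv in((285.8,201.2),(285.8,202.0)):
    X=plane(p,uv,40);print(X,tool(s,X))
T=vision.camera_params('top');print(tri(p,(285.8,201.2),T,(320.18,245.98)))
print(s['force'],s['ft_torque'])
```

```text
[527.93321049 -61.33860398  40.        ] [  0.3996229    1.20694687 193.83248461]
[527.53131547 -61.86591856  40.        ] [ -0.26338337   1.20816806 193.8337012 ]
(array([527.78437872, -60.20710366,  41.76602935]), np.float64(1.6904335416261056))
[ 0.38255656 -1.27209701 -1.74211762] [-0.03058726  0.04262289 -0.00689212]
```

Request:
arm_command:
  delta_rot:
    - [0,0,0]
    - [0,0,0]
    - [0,0,0]
    - [0,0,0]
    - [0,0,0]
    - [0,0,0]
    - [0,0,0]
  dp:
    - [-0.03,0.03,0.2]
    - [0,0,0.3]
    - [0,0,0.3]
    - [0,0,0.3]
    - [0,0,0.2]
    - [0,0,0]
    - [0,0,0]
  jaw: [0.1,0.1,0.1,0.1,0.1,0.1,0.1]

```text
t: 6.62
ee_pos: [527.7, -61.8, 181.8]
orientation: [0.896, 0.443, -0.001, -0.0]
force: [-0.5, 1.0, -1.5]
width: 19.1
grip_force: 48.9
```

Run:
```python
from h import *
s=monitor.sense();p=vision.camera_params('wrist');i=vision.get_image('wrist')
print(s['t'],s['ee_pos'],R.from_quat(s['orientation']).as_euler('xyz',degrees=True),s['force'])
cv2.imwrite('pics/w3.png',i);cv2.imwrite('pics/w3c.png',cv2.resize(i[165:265,225:345],(720,600),interpolation=cv2.INTER_CUBIC))
Rt=R.from_quat(s['orientation']);a=np.linspace(0,2*np.pi,73)
for r_,z in((6,122.6),(8,120.6),(8,90.6),(14,90.6)):
    P=np.array([proj(p,Rt.apply([r_*np.cos(t),r_*np.sin(t),z])+s['ee_pos']) for t in a]);print(r_,z,P.min(0).round(1),P.max(0).round(1))
```

```text
6.6167 [527.6582757  -61.75618137 181.79015385] [-1.79955701e+02  5.28194158e-02  5.26247759e+01] [-0.5461653   1.02594858 -1.4862656 ]
6 122.6 [274.2 225.9] [294.3 244.5]
8 120.6 [270.8 223.9] [297.7 249. ]
8 90.6 [268.6 244.4] [299.9 272.9]
14 90.6 [256.8 233.3] [311.6 283.2]
```

View pics/w3c.png

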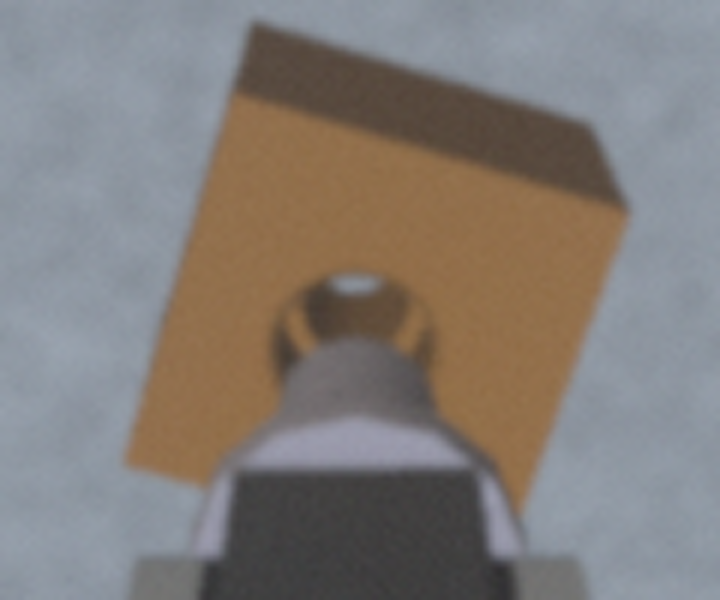

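Run:
```python
from h import *
s=monitor.sense();p=vision.camera_params('wrist')
print(tool(s,plane(p,(284.3,223.3),40)),s['ee_pos'])
```

```text
[4.91352381e-01 3.41713303e-02 1.42338698e+02] [528.0411751  -61.5904632  182.33874152]
```

Request:
arm_command:
  delta_rot:
    - [0,0,0]
    - [0,0,0]
    - [0,0,0]
    - [0,0,0]
    - [0,0,0]
    - [0,0,0]
    - [0,0,0]
    - [0,0,0]
  dp:
    - [-0.02,-0.01,0.15]
    - [0,0,0.15]
    - [0,0,0.1]
    - [0,0,0.05]
    - [0,0,0.05]
    - [0,0,0.05]
    - [0,0,0.05]
    - [0,0,0]
  jaw: [0.1,0.1,0.1,0.1,0.1,0.1,0.1,0.1]

```text
t: 7.33
ee_pos: [526.8, -62.1, 158.0]
orientation: [0.896, 0.443, -0.001, 0.0]
force: [-0.4, -1.5, -3.2]
width: 19.4
grip_force: 48.8
```

Request:
arm_command:
  delta_rot:
    - [0,0,0]
    - [0,0,0]
    - [0,0,0]
    - [0,0,0]
    - [0,0,0]
    - [0,0,0]
  dp:
    - [0,0,0.05]
    - [0,0,0.05]
    - [0,0,0.05]
    - [0,0,0.04]
    - [0,0,0.02]
    - [0,0,0]
  jaw: [0.1,0.1,0.1,0.1,0.1,0.1]

```text
t: 7.83
ee_pos: [526.9, -62.0, 149.6]
orientation: [0.896, 0.443, -0.001, 0.0]
force: [-1.8, -2.2, -1.9]
width: 19.3
grip_force: 48.9
```

Request:
arm_command:
  delta_rot:
    - [0,0,0]
    - [0,0,0]
    - [0,0,0]
    - [0,0,0]
    - [0,0,0]
  dp:
    - [0,0,0.02]
    - [0,0,0.02]
    - [0,0,0.02]
    - [0,0,0.01]
    - [0,0,0]
  jaw: [0.1,0.1,0.1,0.1,0.1]

```text
t: 8.25
ee_pos: [527.0, -61.9, 147.0]
orientation: [0.896, 0.444, -0.0, 0.0]
force: [-2.2, -3.7, 0.1]
width: 19.4
grip_force: 49.1
```

Request:
arm_command:
  delta_rot:
    - [0,0,0]
    - [0,0,0]
    - [0,0,0]
  dp:
    - [0,0,0.01]
    - [0,0,0.01]
    - [0,0,0]
  jaw: [0.1,0.1,0.1]

```text
t: 8.5
ee_pos: [526.9, -61.9, 146.5]
orientation: [0.896, 0.444, -0.0, 0.0]
force: [-3.4, -5.0, 3.4]
width: 19.2
grip_force: 49.7
```

Request:
arm_command:
  delta_rot:
    - [0,0,0]
    - [0,0,0]
    - [0,0,0]
  dp:
    - [-0.015,0,0]
    - [0,0,0.01]
    - [0,0,0]
  jaw: [0.1,0.1,0.1]

```text
t: 8.75
ee_pos: [526.8, -62.1, 146.3]
orientation: [0.896, 0.444, 0.0, 0.0]
force: [-3.4, -3.4, 6.5]
width: 19.4
grip_force: 50.1
```

Stopped at about 16 mm depth (TCP 146.3, predicted 146.6). I'll hold a light push for over half a second.

Request:
arm_command:
  delta_rot:
    - [0,0,0]
    - [0,0,0]
    - [0,0,0]
    - [0,0,0]
    - [0,0,0]
    - [0,0,0]
    - [0,0,0]
    - [0,0,0]
    - [0,0,0]
  dp:
    - [0,0,0]
    - [0,0,0]
    - [0,0,0]
    - [0,0,0]
    - [0,0,0]
    - [0,0,0]
    - [0,0,0]
    - [0,0,0]
    - [0,0,0]
  jaw: [0.1,0.1,0.1,0.1,0.1,0.1,0.1,0.1,0.1]

```text
t: 9.5
ee_pos: [526.8, -62.1, 146.3]
orientation: [0.896, 0.444, 0.0, 0.0]
force: [-2.8, -3.9, 5.6]
width: 19.3
grip_force: 50.1
```

Request:
arm_command:
  delta_rot:
    - [0,0,0]
    - [0,0,0]
    - [0,0,0]
    - [0,0,0]
    - [0,0,0]
    - [0,0,0]
    - [0,0,0]
    - [0,0,0]
    - [0,0,0]
    - [0,0,0]
    - [0,0,0]
  dp:
    - [0,0,-0.03]
    - [0,0,-0.06]
    - [0,0,-0.1]
    - [0,0,-0.1]
    - [0,0,-0.15]
    - [0,0,-0.25]
    - [0,0,-0.35]
    - [0,0,-0.4]
    - [0,0,-0.4]
    - [0,0,-0.3]
    - [0,0,0]
  jaw: [0.1,0.1,0.1,0.1,0.1,0.1,0.1,0.1,0.1,0.1,0.1]

```text
t: 10.42
ee_pos: [528.9, -61.3, 234.8]
orientation: [0.896, 0.444, 0.003, 0.001]
force: [0.9, -0.2, -1.3]
width: 19.3
grip_force: 49.0
```

Request:
arm_command:
  delta_rot:
    - [0,0,0]
    - [0,0,0]
    - [0,0,0]
    - [0,0,0]
    - [0,0,0]
    - [0,0,0]
    - [0,0,0]
    - [0,0,0]
    - [0,0,0]
    - [0,0,0]
    - [0,0,0]
    - [0,0,0]
    - [0,0,0]
  dp:
    - [0.25,-0.09,0]
    - [0.45,-0.17,0]
    - [0.55,-0.2,0]
    - [0.6,-0.21,0]
    - [0.6,-0.21,0]
    - [0.6,-0.21,0]
    - [0.6,-0.21,0]
    - [0.55,-0.2,0]
    - [0.45,-0.17,0]
    - [0.22,-0.09,0]
    - [0,0,0]
    - [0,0,0]
    - [0,0,0]
  jaw: [0.1,0.1,0.1,0.1,0.1,0.1,0.1,0.1,0.1,0.1,0.1,0.1,0.1]

```text
t: 11.5
ee_pos: [588.4, 133.6, 231.0]
orientation: [0.897, 0.443, -0.001, 0.001]
force: [-0.0, -1.3, -2.0]
width: 19.4
grip_force: 49.0
```

Run:
```python
from h import *
s=monitor.sense();p=vision.camera_params('wrist');i=vision.get_image('wrist');T=vision.get_image('top')
print(s['t'],s['ee_pos'],R.from_quat(s['orientation']).as_euler('xyz',degrees=True),s['force'],proj(p,np.array([590.3,136.4,40.])))
cv2.imwrite('pics/w4.png',i);cv2.imwrite('pics/top2.png',T)
cv2.imwrite('pics/w4c.png',cv2.resize(i[155:255,225:345],(720,600),interpolation=cv2.INTER_CUBIC))
```

```text
11.5 [588.43456765 133.63309638 230.95329787] [1.79989264e+02 1.51838647e-01 5.25800651e+01] [-0.01480174 -1.30439756 -1.96961841] [283.97137382 198.00824994]
```

View pics/w4c.png

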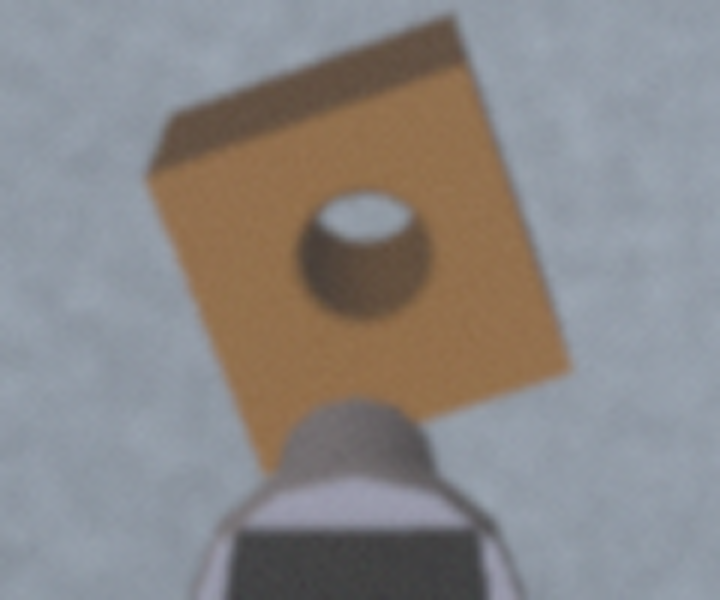

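Through-bore foot A: the bore is at crop (366,256), pixel (286.0,197.6), and the bench is visible straight through it. In B, the held pin seated with the bore reading about (2.1, 0.4) mm in the tool frame, so I'll target that.

Run:
```python
from h import *
s=monitor.sense();p=vision.camera_params('wrist')
h=tool(s,plane(p,(286,197.6),40));print(h,(h-[2.1,.4,0])/40,s['ee_pos'])
```

```text
[  4.05555342   1.35078061 191.28176885] [0.04888884 0.02376952 4.78204422] [588.70358919 133.49206202 231.28808317]
```

Request:
arm_command:
  delta_rot:
    - [0,0,0]
    - [0,0,0]
    - [0,0,0]
    - [0,0,0]
    - [0,0,0]
    - [0,0,0]
    - [0,0,0]
  dp:
    - [0.05,0.025,0.15]
    - [0,0,0.3]
    - [0,0,0.3]
    - [0,0,0.3]
    - [0,0,0.2]
    - [0,0,0]
    - [0,0,0]
  jaw: [0.1,0.1,0.1,0.1,0.1,0.1,0.1]

```text
t: 12.18
ee_pos: [590.6, 136.4, 180.7]
orientation: [0.896, 0.444, -0.001, -0.0]
force: [-0.2, 0.4, -1.7]
width: 19.2
grip_force: 49.0
```

Run:
```python
from h import *
s=monitor.sense();p=vision.camera_params('wrist');i=vision.get_image('wrist')
print(s['t'],s['ee_pos'],s['force'])
cv2.imwrite('pics/w5.png',i)
cv2.imwrite('pics/w5c.png',cv2.resize(i[165:265,225:345],(720,600),interpolation=cv2.INTER_CUBIC))
for uv in((284.3,223.3),(284.3,222.3),(285.3,223.3)): print(tool(s,plane(p,uv,40)))
```

```text
12.1833 [590.63965792 136.37538798 180.72818988] [-0.17624068  0.39776313 -1.66889325]
[ 1.06075197e+00 -1.79746152e-02  1.40727042e+02]
[ 1.74915435e+00 -1.83199311e-02  1.40726193e+02]
[  1.06140955   0.62979278 140.72655029]
```

View pics/w5c.png

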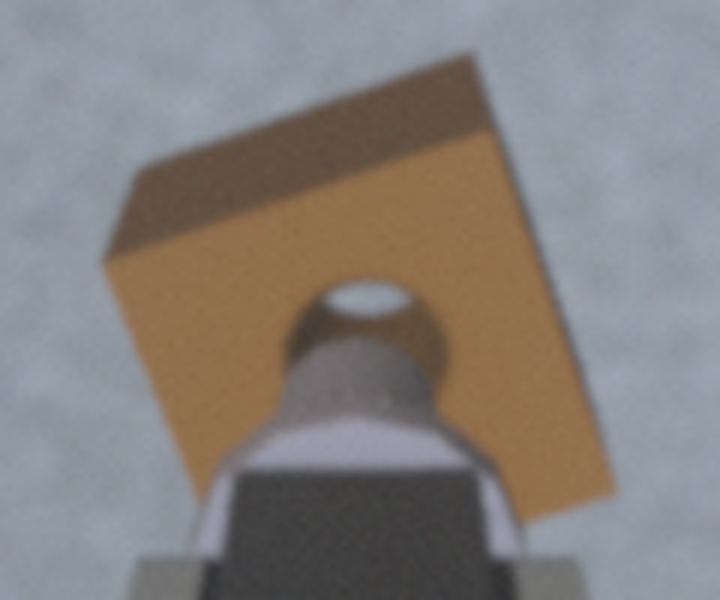

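Request:
arm_command:
  delta_rot:
    - [0,0,0]
    - [0,0,0]
    - [0,0,0]
    - [0,0,0]
    - [0,0,0]
    - [0,0,0]
    - [0,0,0]
    - [0,0,0]
  dp:
    - [-0.035,0.017,0.13]
    - [0,0,0.13]
    - [0,0,0.08]
    - [0,0,0.05]
    - [0,0,0.05]
    - [0,0,0.05]
    - [0,0,0.05]
    - [0,0,0]
  jaw: [0.1,0.1,0.1,0.1,0.1,0.1,0.1,0.1]

```text
t: 12.9
ee_pos: [590.5, 134.7, 159.5]
orientation: [0.896, 0.444, -0.0, 0.0]
force: [-0.4, -1.3, -1.6]
width: 19.7
grip_force: 49.0
```

Request:
arm_command:
  delta_rot:
    - [0,0,0]
    - [0,0,0]
    - [0,0,0]
    - [0,0,0]
    - [0,0,0]
    - [0,0,0]
  dp:
    - [0,0,0.05]
    - [0,0,0.05]
    - [0,0,0.05]
    - [0,0,0.05]
    - [0,0,0.05]
    - [0,0,0]
  jaw: [0.1,0.1,0.1,0.1,0.1,0.1]

```text
t: 13.4
ee_pos: [590.5, 134.7, 149.4]
orientation: [0.896, 0.444, -0.0, 0.0]
force: [-0.4, -1.5, -2.7]
width: 19.6
grip_force: 48.9
```

Request:
arm_command:
  delta_rot:
    - [0,0,0]
    - [0,0,0]
    - [0,0,0]
    - [0,0,0]
    - [0,0,0]
    - [0,0,0]
    - [0,0,0]
    - [0,0,0]
    - [0,0,0]
    - [0,0,0]
  dp:
    - [0,0,0.04]
    - [0,0,0.04]
    - [0,0,0.04]
    - [0,0,0.05]
    - [0,0,0.05]
    - [0,0,0.05]
    - [0,0,0.05]
    - [0,0,0.05]
    - [0,0,0.03]
    - [0,0,0]
  jaw: [0.1,0.1,0.1,0.1,0.1,0.1,0.1,0.1,0.1,0.1]

```text
t: 14.23
ee_pos: [590.5, 134.8, 133.5]
orientation: [0.896, 0.444, -0.0, 0.0]
force: [-0.2, -2.8, -2.6]
width: 19.3
grip_force: 49.0
```

Past the 16 mm depth with no resistance, so A takes it. Final 3 mm gently.

Request:
arm_command:
  delta_rot:
    - [0,0,0]
    - [0,0,0]
    - [0,0,0]
    - [0,0,0]
    - [0,0,0]
  dp:
    - [0,0,0.02]
    - [0,0,0.02]
    - [0,0,0.02]
    - [0,0,0.015]
    - [0,0,0]
  jaw: [0.1,0.1,0.1,0.1,0.1]

```text
t: 14.65
ee_pos: [590.6, 134.8, 130.8]
orientation: [0.896, 0.444, -0.0, 0.0]
force: [-1.8, -3.3, -0.4]
width: 19.6
grip_force: 49.2
```

Request:
arm_command:
  delta_rot:
    - [0,0,0]
    - [0,0,0]
    - [0,0,0]
    - [0,0,0]
  dp:
    - [0,0,0.01]
    - [0,0,0.01]
    - [0,0,0.01]
    - [0,0,0]
  jaw: [0.1,0.1,0.1,0.1]

```text
t: 14.98
ee_pos: [590.6, 134.8, 130.6]
orientation: [0.896, 0.444, -0.0, 0.0]
force: [-3.8, -4.4, 8.1]
width: 19.5
grip_force: 50.4
```

Request:
arm_command:
  delta_rot:
    - [0,0,0]
    - [0,0,0]
    - [0,0,0]
    - [0,0,0]
    - [0,0,0]
    - [0,0,0]
    - [0,0,0]
    - [0,0,0]
  dp:
    - [0,0,0]
    - [0,0,0]
    - [0,0,0]
    - [0,0,0]
    - [0,0,0]
    - [0,0,0]
    - [-0.01,0,-0.015]
    - [0,0,0]
  jaw: [0.1,0.1,0.1,0.1,0.1,0.1,0.1,0.1]

```text
t: 15.65
ee_pos: [590.5, 134.7, 130.7]
orientation: [0.896, 0.444, 0.0, 0.0]
force: [-1.2, -4.5, 3.5]
width: 19.4
grip_force: 49.8
```

Request:
arm_command:
  delta_rot:
    - [0,0,0]
    - [0,0,0]
    - [0,0,0]
    - [0,0,0]
    - [0,0,0]
    - [0,0,0]
    - [0,0,0]
    - [0,0,0]
  dp:
    - [0,0,0]
    - [0,0,0]
    - [0,0,0]
    - [0,0,0]
    - [0,0,0]
    - [0,0,0]
    - [0,0,0]
    - [0,0,0]
  jaw: [0.3,0.5,0.7,0.9,1,1,1,1]

```text
t: 16.32
ee_pos: [590.4, 134.8, 130.3]
orientation: [0.896, 0.444, 0.0, -0.0]
force: [-0.5, -0.2, 1.1]
width: 85.3
grip_force: 0.0
```

Request:
arm_command:
  delta_rot:
    - [0,0,0]
    - [0,0,0]
    - [0,0,0]
    - [0,0,0]
    - [0,0,0]
    - [0,0,0]
    - [0,0,0]
    - [0,0,0]
    - [0,0,0]
    - [0,0,0]
  dp:
    - [0,0,-0.1]
    - [0,0,-0.2]
    - [0,0,-0.3]
    - [0,0,-0.4]
    - [0,0,-0.5]
    - [0,0,-0.5]
    - [0,0,-0.5]
    - [0,0,-0.3]
    - [0,0,0]
    - [0,0,0]
  jaw: [1,1,1,1,1,1,1,1,1,1]

```text
t: 17.15
ee_pos: [590.8, 134.7, 243.6]
orientation: [0.896, 0.444, 0.001, 0.0]
force: [0.7, -0.3, -0.3]
width: 85.5
grip_force: 0.0
```

Run:
```python
from h import *
s=monitor.sense();i=vision.get_image('wrist');T=vision.get_image('top')
print(s['t'],s['ee_pos'],s['force'],s['width'])
cv2.imwrite('pics/w6.png',i);cv2.imwrite('pics/top3.png',T)
t=vision.camera_params('top')
S=vision.get_image('side');cv2.imwrite('pics/side3.png',S)
crop=lambda im,u,v:cv2.resize(im[v-40:v+40,u-40:u+40],(390,390),interpolation=cv2.INTER_CUBIC)
cv2.imwrite('pics/c6.png',np.hstack([crop(i,284,215),crop(S,228,180)]))
# foot B from the wrist-free top view
print(tool(s,[528,-61,s['ee_pos'][2]])/40)
```

```text
17.15 [590.79116935 134.74228754 243.64272241] [ 0.65724179 -0.29542543 -0.28513954] 85.49040323701219
[-4.84298556  1.71946363 -0.00667179]
```

View pics/c6.png

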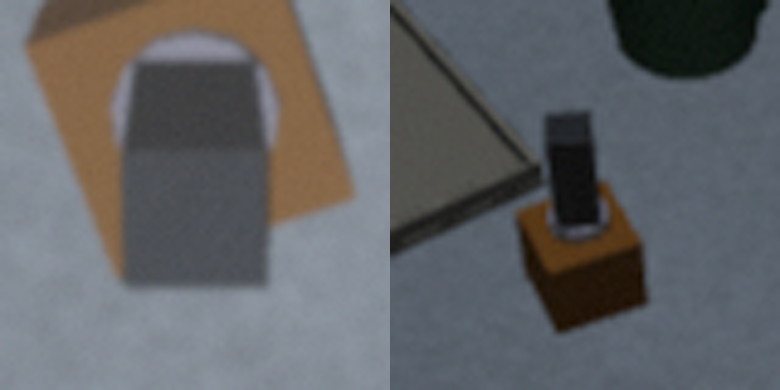

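The gauge stands home in A with its flange on the foot's top, and the foot hasn't moved. Now to foot B.

Request:
arm_command:
  delta_rot:
    - [0,0,0]
    - [0,0,0]
    - [0,0,0]
    - [0,0,0.5]
    - [0,0,0.7]
    - [0,0,0.7]
    - [0,0,0.6]
    - [0,0,0.3]
    - [0,0,0]
    - [0,0,0]
    - [0,0,0]
    - [0,0,0]
    - [0,0,0]
  dp:
    - [-0.3,0.1,0]
    - [-0.6,0.2,0]
    - [-0.75,0.27,0]
    - [0,0,0]
    - [0,0,0]
    - [0,0,0]
    - [0,0,0]
    - [0,0,0]
    - [-0.6,0.6,0]
    - [-0.7,0.6,0]
    - [-0.7,0.6,0]
    - [0,0,0]
    - [0,0,0]
  jaw: [1,1,1,1,1,1,1,1,1,1,1,1,1]

```text
t: 18.38
ee_pos: [544.6, -40.8, 241.8]
orientation: [0.952, 0.305, -0.001, 0.001]
force: [0.5, 0.0, 0.6]
width: 85.5
grip_force: 0.0
```

Run:
```python
from h import *
s=monitor.sense()
print(s['t'],s['ee_pos'],R.from_quat(s['orientation']).as_euler('xyz',degrees=True))
print(tool(s,[528,-61,s['ee_pos'][2]])/40)
```

```text
18.3833 [544.59748783 -40.80496238 241.79053852] [1.79965555e+02 1.69760729e-01 3.55470628e+01]
[-0.63112648  0.16955257  0.00197189]
```

```bash
cat > foot.py <<'E'
from h import *
s=monitor.sense();p=vision.camera_params('wrist');i=vision.get_image('wrist');cv2.imwrite('pics/w7_%d.png'%(s['t']*100),i)
h=cv2.cvtColor(i,cv2.COLOR_BGR2HSV);m=cv2.inRange(h,(5,90,115),(20,255,255))
m=cv2.morphologyEx(m,cv2.MORPH_OPEN,np.ones((3,3)))
for C in cv2.findContours(m,0,1)[0]:
    if cv2.contourArea(C)<600: continue
    C=cv2.convexHull(C)
    W=np.array([plane(p,q[0],40)[:2] for q in C],np.float32);b=cv2.minAreaRect(W)
    M=cv2.moments(C);c=(M['m10']/M['m00'],M['m01']/M['m00'])
    print(np.round(c,1),b,'tool',tool(s,[*b[0],40]).round(1),s['ee_pos'].round(1),R.from_quat(s['orientation']).as_euler('xyz',degrees=True)[2])
    a=cv2.imread('pics/top3.png');T=vision.camera_params('top')
    mt=cv2.inRange(cv2.cvtColor(a,cv2.COLOR_BGR2HSV),(3,110,100),(18,255,255));mt[:225]=0;mt[265:]=0;mt[:,:300]=0;mt[:,340:]=0
    Ct=cv2.convexHull(max(cv2.findContours(mt,0,1)[0],key=cv2.contourArea));M=cv2.moments(Ct)
    print('tri',tri(p,c,T,(M['m10']/M['m00'],M['m01']/M['m00'])))
E
python3 foot.py
```

```text
[293.  223.2] ((530.5995483398438, -59.66643524169922), (43.1025390625, 42.18438720703125), 33.93865203857422) tool [-21.8   7.1 201.9] [544.6 -40.8 241.8] 35.547062820181225
tri (array([529.84204002, -59.65091093,  36.19257027]), np.float64(1.3906749790286883))
[123.3  21.3] ((588.1234130859375, 129.0159149169922), (32.476253509521484, 43.48346710205078), 72.3803482055664) tool [ 134.7 -113.   201.3] [544.6 -40.8 241.8] 35.547062820181225
tri (array([562.48004677, -21.52740397, 340.19051337]), np.float64(99.99771177198207))
```

Request:
arm_command:
  delta_rot:
    - [0,0,0.27]
    - [0,0,0]
    - [0,0,0]
    - [0,0,0]
    - [0,0,0]
    - [0,0,0]
    - [0,0,0]
    - [0,0,0]
    - [0,0,0]
    - [0,0,0]
    - [0,0,0]
    - [0,0,0]
    - [0,0,0]
  dp:
    - [-0.28,0.09,0]
    - [-0.28,0.09,0.2]
    - [0,0,0.4]
    - [0,0,0.5]
    - [0,0,0.5]
    - [0,0,0.5]
    - [0,0,0.5]
    - [0,0,0.5]
    - [0,0,0.5]
    - [0,0,0.3]
    - [0,0,0.2]
    - [0,0,0]
    - [0,0,0]
  jaw: [1,1,1,1,1,1,1,1,1,1,1,1,1]

```text
t: 19.52
ee_pos: [531.7, -55.4, 78.5]
orientation: [0.956, 0.295, -0.0, 0.0]
force: [0.3, -0.5, 0.2]
width: 85.5
grip_force: 0.0
```

Request:
arm_command:
  delta_rot:
    - [0,0,0]
    - [0,0,0]
    - [0,0,0]
    - [0,0,0]
    - [0,0,0]
    - [0,0,0]
    - [0,0,0]
    - [0,0,0]
    - [0,0,0]
  dp:
    - [0,0,0]
    - [0,0,0]
    - [0,0,0]
    - [0,0,0]
    - [0,0,0]
    - [0,0,0]
    - [0,0,0]
    - [0,0,0]
    - [0,0,0]
  jaw: [0.8,0.7,0.6,0.5,0.4,0.4,0.4,0.4,0.4]
  newtons: 60

```text
t: 20.27
ee_pos: [532.8, -56.3, 79.5]
orientation: [0.956, 0.294, 0.001, 0.001]
force: [0.4, -1.2, 6.7]
width: 43.1
grip_force: 61.3
```

Request:
arm_command:
  delta_rot:
    - [0,0,0]
    - [0,0,0]
    - [0,0,0]
    - [0,0,0]
    - [0,0,0]
    - [0,0,0]
    - [0,0,0]
    - [0,0,0]
    - [0,0,0]
    - [0,0,0]
    - [0,0,0]
  dp:
    - [0,0,-0.1]
    - [0,0,-0.25]
    - [0,0,-0.4]
    - [0,0,-0.5]
    - [0,0,-0.6]
    - [0,0,-0.6]
    - [0,0,-0.6]
    - [0,0,-0.6]
    - [0,0,-0.4]
    - [0,0,-0.2]
    - [0,0,0]
  jaw: [0.4,0.4,0.4,0.4,0.4,0.4,0.4,0.4,0.4,0.4,0.4]

```text
t: 21.18
ee_pos: [531.9, -55.6, 250.0]
orientation: [0.956, 0.295, 0.001, 0.0]
force: [0.2, 0.2, -5.4]
width: 43.3
grip_force: 62.3
```

Run:
```python
from h import *
s=monitor.sense();a=cv2.imread('pics/top3.png');b=cv2.imread('pics/side3.png')
print(s['t'],s['ee_pos'],s['force'],s['width'],s['qpos'],R.from_quat(s['orientation']).as_euler('xyz',degrees=True))
# tray floor patch (colour of the tray floor) in both views
T=vision.camera_params('top');S=vision.camera_params('side');c=[]
for im,(u,v) in((a,(153,241)),(b,(170,170))):
    f=im[v-8:v+8,u-8:u+8].reshape(-1,3).mean(0);m=(np.abs(cv2.blur(im,(3,3)).astype(int)-f).max(2)<10).astype('uint8')
    n,l,st,ce=cv2.connectedComponentsWithStats(m);k=l[v,u]
    r_=cv2.minAreaRect(max(cv2.findContours((l==k).astype('uint8'),0,1)[0],key=cv2.contourArea));M=cv2.boxPoints(r_);print(f,st[k],M.round(1).tolist());c.append(r_[0])
print('tray floor',tri(T,c[0],S,c[1]),plane(T,c[0],5))
print(tool(s,[546.6,293,s['ee_pos'][2]])/40)
```

```text
21.1833 [531.91068158 -55.58158058 249.99848324] [ 0.24420169  0.23148341 -5.41047262] 43.32768243062402 [ 0.12288312  0.64846478 -0.17111166  1.89619144  0.18102626  0.60911971
 -1.13560321] [ 1.79910490e+02 -1.17973336e-01  3.42576285e+01]
[53.51171875 70.88671875 73.47265625] [ 141  114   75  147 2688] [[140.5, 260.0], [149.60000610351562, 112.0], [218.5, 116.19999694824219], [209.5, 264.20001220703125]]
[78.2421875  82.54296875 83.10546875] [ 126  141   87   62 2901] [[125.5999984741211, 165.0], [194.60000610351562, 133.6999969482422], [213.0, 174.3000030517578], [144.0, 205.60000610351562]]
tray floor (array([595.86605044, 257.74899056,  31.15575585]), np.float64(126.57175020320673)) [660.86239598 243.27724263   5.        ]
[ 5.20905724e+00 -6.99598325e+00 -2.03832492e-04]
```

Run:
```python
from h import *
T=vision.camera_params('top');S=vision.camera_params('side');c=[]
for n,P,(u,v) in(('top',T,(153,241)),('side',S,(170,170))):
    im=cv2.imread(f'pics/{n}.png');f=im[v-8:v+8,u-8:u+8].reshape(-1,3).mean(0);m=(np.abs(cv2.blur(im,(3,3)).astype(int)-f).max(2)<10).astype('uint8')
    k=cv2.connectedComponents(m)[1];C=max(cv2.findContours((k==k[v,u]).astype('uint8'),0,1)[0],key=cv2.contourArea)
    W=np.array([plane(P,q[0],5)[:2] for q in C],np.float32);print(n,cv2.minAreaRect(W));
    c.append(np.array(proj(P,np.array([*cv2.minAreaRect(W)[0],5]))))
print(tri(T,c[0],S,c[1]))
```

```text
top ((546.3071899414062, 297.12518310546875), (158.31275939941406, 156.46124267578125), 81.68412780761719)
side ((546.3549194335938, 301.651123046875), (148.92056274414062, 159.49307250976562), 81.80166625976562)
(array([545.06016376, 296.33704851,   9.6044216 ]), np.float64(2.1838542025374945))
```

Request:
arm_command:
  delta_rot:
    - [0,0,0]
    - [0,0,0]
    - [0,0,0]
    - [0,0,0]
    - [0,0,0]
    - [0,0,0]
    - [0,0,0]
    - [0,0,0]
    - [0,0,0]
    - [0,0,0]
    - [0,0,0]
    - [0,0,0]
    - [0,0,0]
    - [0,0,0]
    - [0,0,0]
    - [0,0,0]
    - [0,0,0]
    - [0,0,0]
  dp:
    - [0.12,-0.16,0]
    - [0.24,-0.32,0]
    - [0.35,-0.47,0]
    - [0.4,-0.54,0]
    - [0.4,-0.54,0]
    - [0.4,-0.54,0]
    - [0.4,-0.54,0]
    - [0.4,-0.54,0]
    - [0.4,-0.54,0]
    - [0.4,-0.54,0]
    - [0.4,-0.54,0]
    - [0.4,-0.54,0]
    - [0.4,-0.54,0]
    - [0.3,-0.4,0]
    - [0.2,-0.27,0]
    - [0.09,-0.12,0]
    - [0,0,0]
    - [0,0,0]
  jaw: [0.4,0.4,0.4,0.4,0.4,0.4,0.4,0.4,0.4,0.4,0.4,0.4,0.4,0.4,0.4,0.4,0.4,0.4]

```text
t: 22.68
ee_pos: [545.9, 298.1, 247.3]
orientation: [0.956, 0.294, -0.001, 0.001]
force: [0.0, -0.9, -5.4]
width: 43.6
grip_force: 62.2
```

Request:
arm_command:
  delta_rot:
    - [0,0,0]
    - [0,0,0]
    - [0,0,0]
    - [0,0,0]
    - [0,0,0]
    - [0,0,0]
    - [0,0,0]
    - [0,0,0]
    - [0,0,0]
    - [0,0,0]
    - [0,0,0]
    - [0,0,0]
  dp:
    - [0,0,0.2]
    - [0,0,0.4]
    - [0,0,0.5]
    - [0,0,0.5]
    - [0,0,0.5]
    - [0,0,0.5]
    - [0,0,0.5]
    - [0,0,0.4]
    - [0,0,0.25]
    - [0,0,0.1]
    - [0,0,0]
    - [0,0,0]
  jaw: [0.4,0.4,0.4,0.4,0.4,0.4,0.4,0.4,0.4,0.4,0.4,0.4]

```text
t: 23.68
ee_pos: [546.7, 299.5, 94.8]
orientation: [0.956, 0.294, 0.001, 0.0]
force: [0.2, 0.1, -5.4]
width: 43.2
grip_force: 62.1
```

Request:
arm_command:
  delta_rot:
    - [0,0,0]
    - [0,0,0]
    - [0,0,0]
    - [0,0,0]
    - [0,0,0]
    - [0,0,0]
    - [0,0,0]
    - [0,0,0]
  dp:
    - [0,0,0.05]
    - [0,0,0.05]
    - [0,0,0.05]
    - [0,0,0.04]
    - [0,0,0.03]
    - [0,0,0.02]
    - [0,0,0]
    - [0,0,0]
  jaw: [0.4,0.4,0.4,0.4,0.4,0.4,0.4,0.4]

```text
t: 24.35
ee_pos: [546.2, 299.8, 84.7]
orientation: [0.956, 0.295, 0.0, 0.0]
force: [0.4, 0.2, -6.2]
width: 42.8
grip_force: 62.2
```

Request:
arm_command:
  delta_rot:
    - [0,0,0]
    - [0,0,0]
    - [0,0,0]
    - [0,0,0]
  dp:
    - [0,0,0.015]
    - [0,0,0.015]
    - [0,0,0.01]
    - [0,0,0]
  jaw: [0.4,0.4,0.4,0.4]

```text
t: 24.68
ee_pos: [546.2, 299.8, 84.5]
orientation: [0.956, 0.294, 0.0, 0.0]
force: [-3.5, -1.4, 7.2]
width: 43.1
grip_force: 63.8
```

Contact on the tray floor. Release, retreat, and check.

Request:
arm_command:
  delta_rot:
    - [0,0,0]
    - [0,0,0]
    - [0,0,0]
    - [0,0,0]
    - [0,0,0]
    - [0,0,0]
    - [0,0,0]
    - [0,0,0]
  dp:
    - [0,0,-0.015]
    - [0,0,0]
    - [0,0,0]
    - [0,0,0]
    - [0,0,0]
    - [0,0,0]
    - [0,0,0]
    - [0,0,0]
  jaw: [0.4,0.55,0.7,0.85,1,1,1,1]

```text
t: 25.35
ee_pos: [546.2, 299.8, 83.6]
orientation: [0.956, 0.295, 0.0, 0.0]
force: [-0.2, -0.3, -0.2]
width: 85.3
grip_force: 0.0
```

Request:
arm_command:
  delta_rot:
    - [0,0,0]
    - [0,0,0]
    - [0,0,0]
    - [0,0,0]
    - [0,0,0]
    - [0,0,0]
    - [0,0,0]
    - [0,0,0]
    - [0,0,0]
    - [0,0,0]
    - [0,0,0]
    - [0,0,0]
    - [0,0,0]
    - [0,0,0]
    - [0,0,0]
    - [0,0,0]
    - [0,0,0]
  dp:
    - [0,0,-0.1]
    - [0,0,-0.3]
    - [0,0,-0.5]
    - [0,0,-0.6]
    - [0,0,-0.6]
    - [0,0,-0.6]
    - [0,0,-0.6]
    - [0,0,-0.4]
    - [0,0.4,-0.3]
    - [0.0,0.5,0]
    - [0,0.6,0]
    - [0,0.6,0]
    - [0,0.6,0]
    - [0,0.6,0]
    - [0,0.4,0]
    - [0,0.2,0]
    - [0,0,0]
  jaw: [1,1,1,1,1,1,1,1,1,1,1,1,1,1,1,1,1]

```text
t: 26.77
ee_pos: [634.9, 168.6, 244.1]
orientation: [0.956, 0.293, 0.0, 0.001]
force: [0.3, 0.5, 0.4]
width: 85.3
grip_force: 0.0
```

Run:
```python
from h import *
s=monitor.sense();a=vision.get_image('top');b=vision.get_image('side');print(s['t'],s['ee_pos'],s['force'])
cv2.imwrite('pics/fin_t.png',a);cv2.imwrite('pics/fin_s.png',b)
cv2.imwrite('pics/fin.png',np.hstack([cv2.resize(a[150:350,80:280],(400,560),interpolation=3),cv2.resize(b[100:240,100:300],(400,280),interpolation=3)[:280].repeat(2,0)]))
```

```text
26.7667 [634.93770942 168.63151753 244.14349456] [0.33438379 0.53898946 0.44058033]
```

View pics/fin.png

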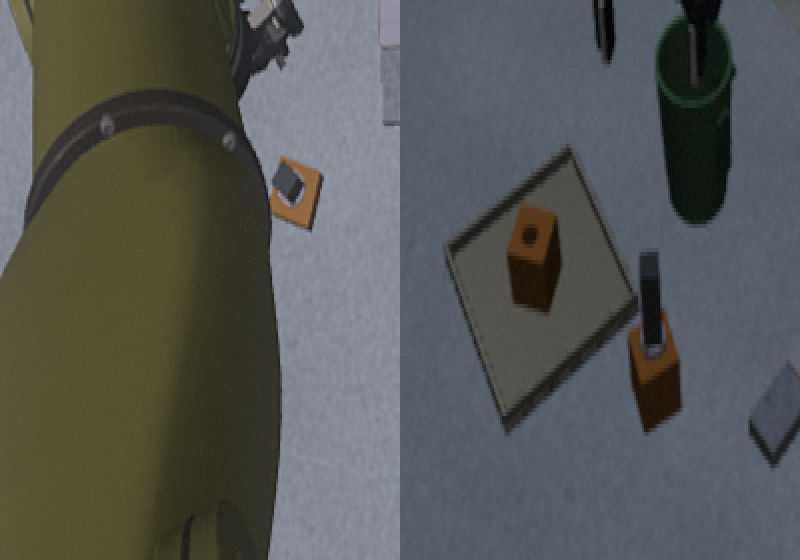

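The side view shows foot B upright in the tray, bore at about (530,235), and the gauge home in foot A at (652,340). The mask stands upright with the arm well clear of it.

```bash
python3 -c "
from cell import finish_job;print(finish_job())"
```

```text
the job is handed in; nothing more can be done
None
```

The job is handed in after about 27 s of robot time: both feet were tried gently, the gauge stands fully home in the through-bore foot on the bench, and the refusing foot stands upright and flat in the rework tray.

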